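# Hold the case lid at its balance point

### The job

The stay of the small grey steel case is to be refitted, so its lid has to be held open. Press the spring plunger on the latch block beside the case down to its stop so that the lid springs free, then grip the lid by its bail handle and swing it up to its balance point, straight up over its hinge where it would tip neither way. Finish while still gripping the handle, holding the lid still there; do not let the lid drop or go over backwards, and do not disturb the block, vial and bottle standing round the case.

Things in the scene. Friction and masses are not known exactly. Their poses are not given: they have to be found in the camera images.
- case: Grey steel case fixed to the bench, 120 (x) x 180 (y) x 76 mm high, open under its lid. Origin: centre of the underside, on the bench. x points from the front (handle side, towards the robot) to the hinge side, y along the hinge towards the latch block, z up. Dark latch block, 36 (x) x 34 (y) x 100 mm high, at its +y side, centred at x -44, y +123 mm; the plunger is on top of it.
- plunger_top (a point): Centre of the flat top face of the black plunger head (26 mm across, 22 mm above the latch block at rest, 125 mm above the bench). Moves straight down 10 mm when pressed.
- plunger (a joint): Plunger travel, m: 0 up, 0.010 fully down at its stop. Spring return, 2 N at the start, 4.5 N at the stop. From about 0.007 on the catch lets the lid go; a lifter pin raises the lid by about 0.145 rad and it stays there when the plunger comes up again. While latched the lid cannot be lifted.
- lid_angle (a joint): Lid angle about its hinge, rad: 0 shut (level), about 0.145 sprung free, 1.571 straight up = balance point, 2.3 fallen open on its back stop. The hinge is nearly free: below 1.571 the lid falls shut, above it falls backwards.
- lid_hinge (a point): Middle of the hinge axis, fixed: on the case at x +66, y 0, z +80 mm. The axis runs along the case's y.
- lid: Lid: grey plate 122 x 182 x 6 mm, about 0.32 kg, mid-plane 80 mm up when shut, and its bail handle: a U of 10 mm round bar in the lid's plane on its front edge. Grip bar parallel to the hinge, 80 mm between the arms, 185 mm from the hinge axis, 54 mm free between bar and lid edge. Origin on the hinge axis, -x points to the bar. The bar can turn between finger pads as the lid swings.
- bail_grip (a point): Middle of the grip bar of the bail handle, on the bar's axis; 80 mm above the bench when shut, 107 mm when sprung free, 265 mm when straight up over the hinge.
- sanding_block: Loose brown sanding block, 58 x 95 x 28 mm, beyond the latch block; origin centre of its underside. To be left alone.
- vial: Loose small glass vial with white cap, 25 mm across, 56 mm high, near the case's rear on the latch side; origin centre of its underside. To be left alone.
- oil_bottle: Loose small brown dropper bottle, 34 mm across, 102 mm high, beside the case away from the latch; origin centre of its underside. To be left alone.

How it is judged (in metres and radians):
On the way, in this order (a step that is already met when the one before it is completed fails the run):
1. the plunger is pressed down to its stop (value of joint plunger above 0.0088 m and value of joint lid_angle below 0.4 rad), for 0.1 s.
2. the lid is being swung up by its handle (value of joint lid_angle above 0.7 rad and contact force between the fingers and lid above 0.5 N and distance between the grasp point and bail_grip below 0.06 m), for 0.1 s.
At the end, for the whole second after the job is handed in: The lid stands straight up within 0.09 rad (5 degrees), still (under 0.05 rad/s), its bail handle held by the fingers with more than 1 N, the gripper at the grip bar (TCP within 60 mm of its middle); the plunger has come up again; block, vial and bottle are within 20 mm of where they stood (value of joint lid_angle between 1.48 and 1.66 rad and velocity of joint lid_angle between -0.05 and 0.05 rad/s and contact force between the fingers and lid above 1 N and value of joint plunger below 0.003 m and distance of each of sanding_block, vial, oil_bottle from where it was at the start of the episode below 0.02 m and distance between the grasp point and bail_grip below 0.06 m); the arm keeps its last pose, push and grip.
It fails at once if the lid goes over backwards (value of joint lid_angle above 1.95 rad).
It fails at once if the lid is dropped (falls at more than 2.5 rad/s) (velocity of joint lid_angle below -2.5 rad/s).
It fails at once if the block, vial or bottle is knocked over or shoved (distance of any of sanding_block, vial, oil_bottle from where it was at the start of the episode above 0.03 m or angle between any of vial, oil_bottle's own z axis and vertical above 0.5 rad).
It also fails if it takes over 48 s, if anything falls off the work surface, if the arm or the gripper's body presses on something with over 40 N, if the wrist force passes 120 N, or if a joint passes its speed limit or range.

### The arm

A 6-joint arm with a two-finger parallel gripper is mounted at the origin on a cart in front of the work surface, level with it; the furniture and walls round the work are solid. World frame = base frame: x ahead of the robot, y to its left, z up, the work surface at z = 0. Lengths are in m, angles in degrees, forces in N, time in s.
With the tool pointing down it reaches from about 0.325 to 1 m from the base axis. Payload 5.1 kg.
Tool frame: the origin (TCP) lies between the finger pads, 19 mm behind the fingertips; this is the grasp point; z points along the fingers, y is the line along which they close (so a half turn about z gives the same grasp; the last joint's range is limited). The gripper opens to 85 mm and grips with 20 to 120 N. Pads are 22 mm wide; open, the fingers measure 114 mm over their backs; the gripper's body (76 mm by 85 mm) begins 54 mm behind the grasp point. The pads swing forward as they close: fully open they stand 13 mm farther back than shut.
Start: joints at [60.699, 7.093, 94.555, -0, 78.352, -4.733], TCP at [0.27, 0.591, 0.25] pointing down, gripper open.
Joint ranges: [-149.61, 149.61], [-58.7, 133.49], [1.44, 155.28], [-77.14, 257.14], [18.33, 153.61], [-166.67, 166.67]. Speed limits (degrees/s): [147.25, 147.25, 180, 180, 180, 180].

### API

Orientations are given as a 3x3 rotation matrix whose columns are the frame's x, y, z axes.
In Python, from station import robot gives the robot as it stands. The module is installed in compiled form; this text tells all that it offers. Calls block until the motion is done:
- robot.reach(position, orientation): joint-space move of the TCP to a pose.
- robot.move_straight(position, orientation=None, max_speed=0.15, until_force=None): straight line of the TCP; orientation=None keeps the orientation; max_speed is the mean speed in m/s. With until_force (N) it stops when the force on the tool has changed by that much, and returns True; else False.
- robot.move_joints(angles): joint-space move.
- robot.open() and robot.close(newtons=None): open the fingers fully, or close them until they stop; newtons is the grip in N (None keeps the last).
- robot.hold(seconds).
- robot.solve_ik(position, orientation): joint angles nearest the present ones, or None.
- robot.get_image(name): name is "side" or "top" or "wrist"; returns a dict with "color" (420x560x3 uint8, red, green, blue), "K" (3x3 intrinsics, pixels), "k1" (the pictures are not rectified: a ray, as slopes to the right and down, at radius r is drawn at 1 + k1 r^2 times it, then the intrinsics apply), "view" (4x4, takes a point from world to camera coordinates). Camera axes: x right, y down, z forward; pixel columns grow to the right and rows downward; lengths in m; the calibration is good to about 2 mm. A picture is of the moment at which its call begins. There is no depth.
A pose or a line that the arm cannot do raises robot.Unreachable and nothing moves.
- robot.sign_off(): hands the job in; it is judged then, once.
Trained networks look in a picture, given as the dict that the camera call returned (one of the last four; its "shot" number tells which), for a name from the list of things; names that differ only in an ending like _2 or _b are one class to them, and where a whole thing is asked for, a point or a joint stands for the part that bears it (a point fixed in the world has none). Each returns a list of dicts, best first, with "p" (0 to 1); they miss things now and then, are a little off and sometimes report something else, mostly with a low value. They report only what shows in the picture. A call takes as long as a camera call.
- robot.find_in(picture, query): "at" ([x, y, z] in m, in the coordinates of the camera as it stood for that picture, good to about 4 mm: the middle of the surface that is visible of it).
- robot.trace(picture, query): "mask" (420x560 bool, what is visible of it).
Readings, each from a call of its own:
- robot.get_time_s(): time.
- robot.get_joint_pos(): joint angles.
- robot.get_qvel(): joint speeds.
- robot.get_tau(): joint torques, N m.
- robot.get_eef_pos(): TCP position.
- robot.get_ee_rot(): TCP orientation.
- robot.get_force(): force on the tool from outside, world axes, zero at the start.
- robot.get_ft_torque(): the same for the moment, N m.
- robot.get_grip_width(): opening from 0.0 (shut) to 1.0 (fully open).
- robot.get_gripper_force(): force on a finger pad.
Only numpy, scipy, OpenCV 4.12 (cv2) and the standard library are available. Lean on these libraries where they do the work, as an engineer would, in place of code of your own. Each camera call takes 0.05 s, during which the arm holds its last target. There are 200 camera calls.

## Working session

There is one attempt and no reset: what is moved stays moved. The work goes in short steps, each a Python script; the robot and the scene stay as the last script left them, time stands still between calls to the robot, and variables do not carry over. Pictures are saved under pics/ and viewed, at most 10 in all, crops included, and the job is handed in when it is done.

```bash
mkdir -p pics; cat > h.py <<'E'
import numpy as np, cv2
from station import robot
def world(im,p):
    V=np.array(im["view"]); return V[:3,:3].T@(np.array(p)-V[:3,3])
def save(im,n): cv2.imwrite('pics/'+n,cv2.cvtColor(im["color"],cv2.COLOR_RGB2BGR))
def project(im,P):
    V=np.array(im["view"]); c=V[:3,:3]@np.array(P)+V[:3,3]; s=c[:2]/c[2]; s=s*(1+im["k1"]*(s@s)); K=np.array(im["K"])
    return K[:2,:2]@s+K[:2,2]
E
python3 - <<'E'
from h import *
for n in ["top","side"]:
    im=robot.get_image(n); save(im,n+'0.png')
    print(n,np.round(-np.array(im["view"])[:3,:3].T@np.array(im["view"])[:3,3],3))
    for q in ["case","plunger_top","bail_grip","lid","sanding_block","vial","oil_bottle"]:
        for r in robot.find_in(im,q)[:2]: print(q,round(r["p"],2),np.round(world(im,r["at"]),4))
print(robot.get_time_s())
E
```

```text
top [0.37  0.086 1.012]
case 0.88 [0.5574 0.0681 0.0827]
plunger_top 0.63 [0.5275 0.1781 0.126 ]
bail_grip 0.77 [0.5722 0.0595 0.0814]
lid 0.7 [0.5698 0.0572 0.0838]
sanding_block 0.77 [0.5481 0.2867 0.0286]
vial 0.55 [0.6654 0.2007 0.0512]
oil_bottle 0.59 [ 0.6411 -0.1004  0.0558]
side [0.406 0.855 0.437]
case 0.57 [0.5614 0.1463 0.0836]
bail_grip 0.64 [0.5713 0.0688 0.0791]
lid 0.78 [0.5684 0.0688 0.08  ]
lid 0.72 [0.5561 0.1482 0.0805]
sanding_block 0.6 [0.5484 0.3105 0.0267]
vial 0.58 [0.6655 0.2126 0.034 ]
oil_bottle 0.67 [ 0.6505 -0.0966  0.0686]
0.8
```

View pics/top0.png

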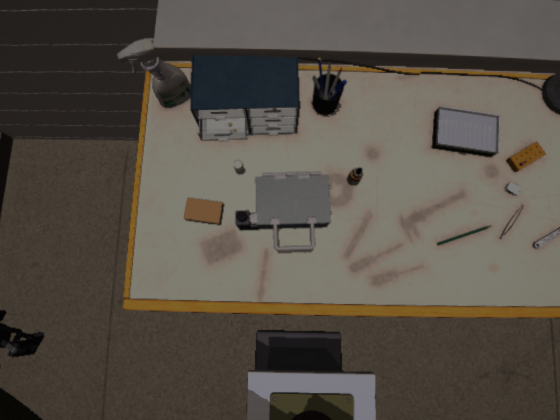

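View pics/side0.png

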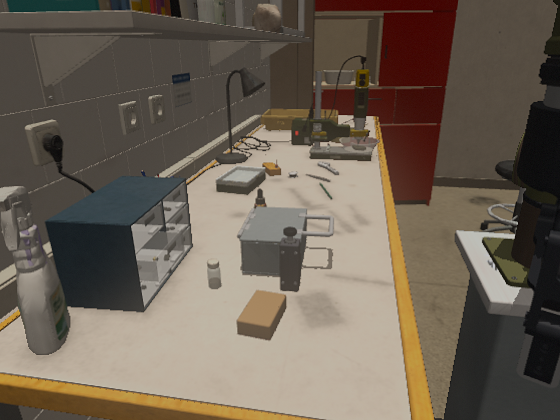

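Top: lid plate around (293,200), bar at (294,249), plunger (243,217), vial (238,167), bottle (356,177), block (204,211). The drawer cabinet stands behind the case. I'll fit the case pose using the lid mask.

```bash
cat >> h.py <<'E'
def pose(c):
    x,y,a=c; R=np.array([[np.cos(a),-np.sin(a),0],[np.sin(a),np.cos(a),0],[0,0,1]])
    return lambda p: R@np.array(p)+[x,y,0]
E
python3 - <<'E'
from h import *
from scipy.optimize import minimize
im=robot.get_image("top")
t=robot.trace(im,"lid"); m=t[0]["mask"]; print(t[0]["p"],m.sum())
S=4
def ren(c):
    f=pose(c); a=np.zeros((420*S,560*S),np.uint8)
    P=lambda L:np.array([(project(im,f(q))+.5)*S-.5 for q in L])
    cv2.fillPoly(a,[np.int32(np.round(P([(.062,.091,.083),(.062,-.091,.083),(-.060,-.091,.083),(-.060,.091,.083)])))],255)
    w=max(1,int(round(10e-3/0.93*im["K"][0][0]*S)))
    cv2.polylines(a,[np.int32(np.round(P([(-.06,.045,.08),(-.119,.045,.08),(-.119,-.045,.08),(-.06,-.045,.08)])))],False,255,w)
    return cv2.resize(a,(560,420),interpolation=cv2.INTER_AREA)/255.
best=None
for a0 in (-.1,0,.1):
    r=minimize(lambda c:np.abs(ren(c)-m).sum(),[.578,.06,a0],method='Nelder-Mead',options=dict(initial_simplex=[[.578,.06,a0],[.59,.06,a0],[.578,.07,a0],[.578,.06,a0+.08]],xatol=1e-5))
    print(r.x,r.fun)
    if best is None or r.fun<best.fun: best=r
f=pose(best.x)
for n,q in dict(bar=(-.119,0,.08),pl=(-.044,.123,.125),hinge=(.066,0,.08)).items(): print(n,np.round(f(q),4))
v=im["color"].copy()
for q in [(.062,.091,.083),(.062,-.091,.083),(-.060,-.091,.083),(-.060,.091,.083),(-.119,0,.08),(-.044,.123,.125)]:
    u=np.int32(np.round(project(im,f(q)))); v[u[1],u[0]]=(255,0,0)
v=cv2.resize(v[140:265,180:380],None,fx=4,fy=4,interpolation=cv2.INTER_NEAREST); save({"color":v},'fit.png')
a=best.x[2]; z=[0,0,-1]
for s in (1,-1):
    y=np.array([np.cos(a),np.sin(a),0])*s; R=np.column_stack([np.cross(y,z),y,z])
    for p in (f((-.044,.123,.19)),f((-.119,0,.107)),f((.066,0,.265)),f((.066-.131,0,.08+.131))): 
        print(s,robot.solve_ik(p,R))
E
```

```text
0.89 4134
[0.57410455 0.057761   0.04891719] 339.28235294117644
[0.57427899 0.05794989 0.05312486] 340.81176470588235
[0.57402211 0.05770173 0.04860742] 339.28235294117644
bar [0.4552 0.0519 0.08  ]
pl [0.5241 0.1785 0.125 ]
hinge [0.64  0.061 0.08 ]
1 [ 1.32476967e+01 -2.46564659e+00  1.10324791e+02 -2.54444375e-14
  7.21408552e+01  1.04449484e+01]
1 [-2.08691158e-01 -9.99543272e+00  1.25786797e+02 -2.54444375e-14
  6.42086353e+01 -3.01143945e+00]
1 [ 6.61055485e-01  5.72138987e+00  9.45984238e+01 -2.54444375e-14
  7.96801864e+01 -2.14169281e+00]
1 [ 1.10562008e-01 -9.03807172e+00  1.14289223e+02 -2.54444375e-14
  7.47488488e+01 -2.69218629e+00]
-1 None
-1 None
-1 None
-1 None
```

View pics/fit.png

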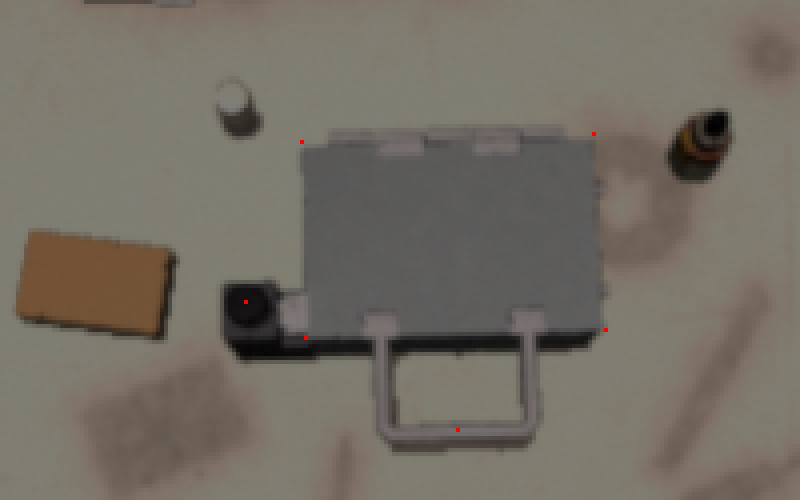

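The fit is good. The bar sits about 1 px further forward than the model, so the case is about 2.5 mm nearer the robot. Pressing the plunger now.

```bash
cat >> h.py <<'E'
C=(.5717,.0577,.0489); f=pose(C); a=C[2]
Y=np.array([np.cos(a),np.sin(a),0]); RD=np.column_stack([np.cross(Y,[0,0,-1]),Y,[0,0,-1]])
E
python3 - <<'E'
from h import *
robot.close(30)
robot.reach(f((-.044,.123,.26)),RD)
robot.move_straight(f((-.044,.123,.155)),max_speed=.15)
print(robot.get_force())
print(robot.move_straight(f((-.044,.123,.128)),max_speed=.03,until_force=14),robot.get_eef_pos(),robot.get_force())
robot.hold(.3); print(robot.get_force(),robot.get_eef_pos())
save(robot.get_image("side"),'press.png')
robot.move_straight(f((-.044,.123,.24)),max_speed=.15)
robot.open()
robot.reach(f((-.119,0,.23)),RD)
im=robot.get_image("wrist"); save(im,'w1.png')
for n in ("top","side","wrist"):
    im=robot.get_image(n)
    for q in ("lid","bail_grip"):
        for r in robot.find_in(im,q)[:1]: print(n,q,r["p"],world(im,r["at"]))
print(f((-.119,0,.1)),robot.get_time_s())
E
```

```text
[ 0.52282433 -0.00739941 -0.63555579]
True [0.52219078 0.17848605 0.13383631] [-1.2384975   0.26147896  3.78439044]
[-0.40753124 -0.43726227  5.53166587] [0.52221645 0.17847501 0.13374783]
top lid 0.66 [0.60956555 0.07176745 0.09060961]
top bail_grip 0.56 [0.60829346 0.07673272 0.08711564]
side lid 0.88 [0.56365257 0.0746403  0.09173296]
side bail_grip 0.84 [0.56570736 0.07730017 0.09178723]
wrist lid 0.42 [0.54888911 0.08294249 0.09486547]
wrist bail_grip 0.79 [0.56550297 0.07506279 0.09318926]
[0.45284225 0.05188322 0.1       ] 8.125
```

View pics/w1.png

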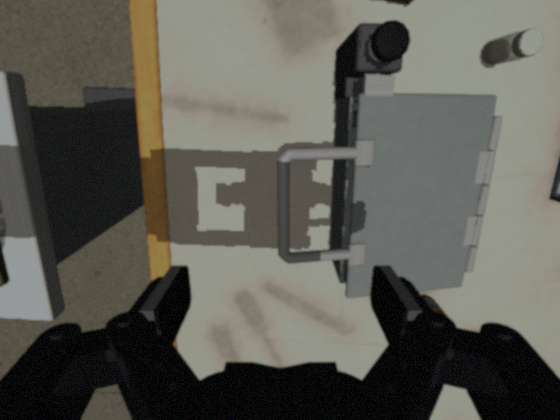

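View pics/press.png

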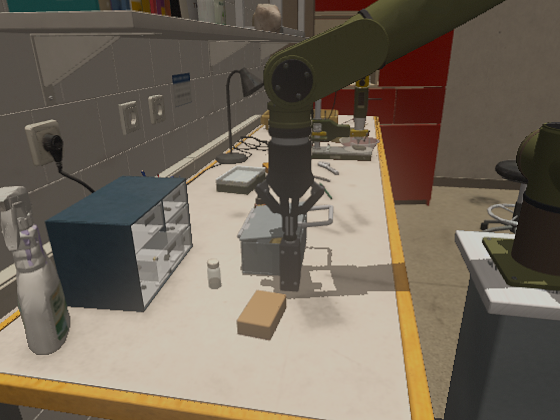

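Plunger was pressed to its stop (tip at z 0.115, about 6 N) and the lid sprang up. In the wrist view the bar is at column ~285, rows 155–257, with the lid's front edge at column ~355. Checking that against the projection.

```bash
python3 - <<'E'
from h import *
im=robot.get_image("wrist")
for y in (.045,0,-.045): print(project(im,f((-.117,y,.1067))))
g=cv2.cvtColor(im["color"],cv2.COLOR_RGB2GRAY)
for r in (185,206,227): print(g[r,268:304])
# ray from bar middle to plane z=.1067
K=np.array(im["K"]);V=np.array(im["view"])
def ray(u,v,z):
    d=cv2.undistortPoints(np.array([[[u,v]]],float),K,np.array([im["k1"],0,0,0.]))[0,0]
    w=V[:3,:3].T@[d[0],d[1],1]; o=-V[:3,:3].T@V[:3,3]; return o+w*(z-o[2])/w[2]
for p in ((285,160),(285,207),(285,254)): print(ray(*p,.1067))
print(f((-.117,0,.1067)), robot.get_eef_pos())
E
```

```text
[281.77360497 153.75724644]
[281.67274033 208.30774846]
[281.57942085 257.47823548]
[84 82 84 84 83 84 85 83 83 72 65 60 65 70 69 73 76 70 67 61 59 63 74 82
 85 84 84 85 84 83 86 81 86 84 82 87]
[82 83 86 84 81 83 87 86 84 77 67 64 66 71 73 74 72 70 69 63 60 60 72 81
 83 85 81 85 85 82 82 84 84 84 86 85]
[83 85 81 84 83 83 82 84 82 77 66 63 68 69 72 72 70 70 62 60 57 62 76 84
 84 85 84 86 82 84 85 81 85 86 83 83]
[0.4554435  0.09214034 0.1067    ]
[0.45753802 0.05325115 0.1067    ]
[0.45984565 0.01051873 0.1067    ]
[0.45483986 0.05198098 0.1067    ] [0.45291481 0.05210186 0.22992979]
```

```bash
sed -i 's/^C=(.5717/C=(.5732/' h.py; cat >> h.py <<'E'
def bar(t): return f((.066-.185*np.cos(t),0,.080+.185*np.sin(t)))
E
python3 - <<'E'
from h import *
robot.move_straight(bar(.145)+[0,0,.05],RD,max_speed=.15)
print(robot.move_straight(bar(.145),max_speed=.06,until_force=10),robot.get_eef_pos(),bar(.145))
robot.close(40); print(robot.get_grip_width(),robot.get_gripper_force(),robot.get_force())
for t in (.25,.4): 
    robot.move_straight(bar(t),RD,max_speed=.06); print(t,robot.get_grip_width(),robot.get_gripper_force(),np.round(robot.get_force(),1))
save(robot.get_image("side"),'grip.png'); print(robot.get_time_s())
E
```

```text
False [0.4566233  0.05197382 0.10711818] [0.45628134 0.05197812 0.1067311 ]
0.09778945997814616 38.95030081272125 [-4.49472352  0.05217021  1.62291278]
0.25 0.09751409778937892 38.95421504974365 [-5.9  0.1 -0.3]
0.4 0.09549494497526853 38.956239223480225 [-7.2  0.1  2.2]
11.625
```

View pics/grip.png

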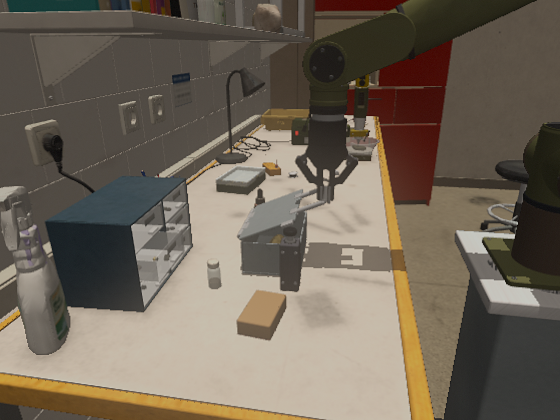

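The fingers hold the bar at about (327,195), and the lid is visibly rising. I'll continue along the arc.

```bash
python3 - <<'E'
from h import *
for t in np.linspace(.4,np.pi/2,10)[1:]:
    F=np.linalg.norm(robot.get_force())
    if F>50: print("stop",F); break
    robot.move_straight(bar(t),RD,max_speed=.06); print(round(t,2),round(robot.get_grip_width(),3),round(robot.get_gripper_force(),1),np.round(robot.get_force(),1))
robot.hold(.5)
print(robot.get_eef_pos(),bar(np.pi/2))
save(robot.get_image("side"),'up.png'); print(robot.get_time_s())
E
```

```text
0.53 0.105 39.0 [-8.1 -0.7  3.2]
0.66 0.098 39.1 [-9.7  0.4  5.8]
0.79 0.1 39.2 [-10.    0.4   7.2]
0.92 0.1 39.3 [-8.7  0.7 10.2]
1.05 0.1 40.0 [-6.7  0.9  8.4]
1.18 0.101 40.1 [-5.1  0.9  9.4]
1.31 0.093 40.1 [-2.9  2.4  6.4]
1.44 0.098 40.7 [-2.8  2.5  6.7]
1.57 0.094 41.2 [-1.3  4.1  4.7]
[0.63990268 0.06152155 0.26596251] [0.63912111 0.06092611 0.265     ]
17.125
```

View pics/up.png

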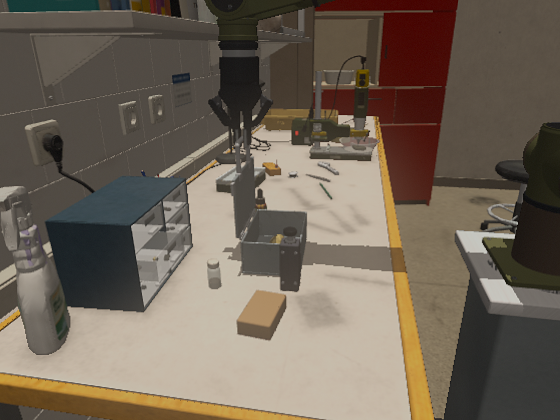

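The lid stands vertical, with its near edge at column ~237, and the handle is still gripped. The vial and block are in place. The tolerance is 16 mm at the bar and my position error is about 3 mm, so I'm handing in.

```bash
python3 - <<'E'
from h import *
robot.hold(.5); print(robot.get_gripper_force(), np.abs(robot.get_qvel()).max()); print(robot.sign_off())
E
```

```text
41.20591163635254 0.13888657210618366
the job is handed in; nothing more can be done
None
```

The plunger was pressed to its stop, and the lid now stands straight up over its hinge with its handle still gripped at about 41 N; the job is handed in, but no verdict was returned, and I did not recheck the oil bottle's position at the end.

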